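Find the stamped parts crate and push it to the dispatch line

ROBOT

A 7-joint arm with a two-finger parallel gripper is mounted at the origin on the work surface. World frame = base frame: x ahead of the robot, y to its left, z up, the work surface at z = 0. Lengths are in m, angles in degrees, forces in N, time in s.
With the tool pointing down it reaches from about 0.425 to 0.875 m from the base axis. Payload 4.7 kg.
Tool frame: the origin (TCP) lies on the centre line of the jaws, within the pads' length; the fingertips stand 25 mm ahead of it and the grasp point (between the pads) lies 6 mm ahead of it; z points along the fingers, y is the direction in which the jaws open and shut (so a half turn about z gives the same grasp; the last joint's range is limited). The gripper opens to 87 mm and grips with 3 to 60 N. Pads are 19 mm wide; open, the fingers measure 117 mm over their backs; the gripper's body (75 mm by 190 mm) begins 51 mm behind the grasp point.
Start: joints at [-72.359, 18.392, -4.016, 83.108, 1.295, 78.541, -3.26], TCP at [0.188, 0.622, 0.248] pointing down, gripper open.
Joint ranges: [-163.93, 163.93], [-17.29, 119.83], [-79.2, 71.16], [3.27, 140.29], [-89.18, 269.18], [5.43, 117.66], [-154.24, 154.24]. Speed limits (degrees/s): [147.25, 147.25, 180, 180, 180, 180, 180].

INTERFACE

Orientations are given as [roll, pitch, yaw] about the fixed x, y, z axes, in that order (R = Rz(yaw) Ry(pitch) Rx(roll)).
In Python, from cell import env gives the robot as it stands.
- The arm moves only by the shell command python3 -m creep 'ROWS' [OPENING] [FORCE]. ROWS is JSON, a list of rows, each an object of numbers: "tx", "ty", "tz": the shift along the tool's x, y, z in m; "rx", "ry", "rz": the turn, a rotation vector about the tool's x, y, z in degrees. In form: [{"tx": .., "ty": .., "tz": .., "rx": .., "ry": .., "rz": ..}, ...]. A call has 1 to 20 rows; each row shifts and turns the commanded pose from where the row before left it, along the tool's axes as they then stand; what a row does not reach is not made up. A row lasts 1/8 s, in which the tool goes at most 62.5 mm and 10.7 degrees, less where a joint would pass 70% of its speed; a pose out of reach is approached as far as the arm can. A call is refused whole if a number of a shift passes 0.0625 or a number of a turn 10.7, either way. A call with a gripper value outside its range is refused whole. OPENING is the finger opening in m, from 0 to 0.087, set as the call begins (- or left out, the last holds). The fingers move at their own pace and stop on an object; FORCE is the grip in N (left out, the last holds). Time passes only in rows, so rows that do not move let the fingers close. It gives the time, the measured TCP pose, the force and the opening at its end, in the units of the state.
- env.get_obs(): the state, without advancing time (a new reading comes with each control period).
- env.read_camera(name): name is "side" or "top"; returns a dict with "pixels" (480x640x3 uint8, red, green, blue), "intrinsics" (3x3 intrinsics, pixels), "R" (3x3) and "t" (3): a world point X has camera coordinates R X + t. Camera axes: x right, y down, z forward; pixel columns grow to the right and rows downward; lengths in m; the calibration is good to about 2 mm. A picture is of the moment at which its call begins. There is no depth.
- env.sign_off(): hands the job in, once; it reports no verdict.
The state is a dict: "time_s": time; "qpos": joint angles; "joint_velocities": joint speeds; "effort": joint torques, N m; "tool_pos": TCP position; "tool_rot": TCP orientation; "force": force on the tool from outside, world axes, zero at the start; "wrist_torque": the same for the moment, N m; "grip_width": finger opening in m.
Only numpy, scipy, OpenCV 4.12 (cv2) and the standard library are available. Lean on these libraries where they do the work, as an engineer would, in place of code of your own. Each camera call takes 0.05 s, during which the arm holds its last target.

TASK

Tip up the left-hand crate (left as the robot faces the bench) steeply, about 60 degrees, to look underneath, hold it there a moment and let it back down where it stood, then do the same with the right-hand crate. Then push the crate that has the inspection stamp underneath away from the robot until its whole far bottom edge, both corners, rests on the white dispatch tape, and leave the other crate where it stands. Use the fingertips only: no crate is lifted off the bench or toppled over, and the multimeter, cup and screwdriver stay where they are.

Things in the scene. Friction and masses are not known exactly. Their poses are not given: they have to be found in the camera images.
- crate_1: pale grey plastic parts crate, open-topped box 100 (x) x 150 (y) x 85 mm high, walls 4 mm, floor 6 mm, a green circuit board clipped inside (reaches 20 mm above the underside), 0.2 to 0.4 kg, centre of mass about 13 mm up. Origin: centre of the underside; z up when standing, +x to its far side, away from the robot. It may stand on the left or the right
- crate_2: identical crate on the other side, same size and axes. Both crates: pulled or pushed horizontally near the rim of a long wall (under 5 N) they tip about the bottom edge without sliding, fall back when let go, and balance at about 75 degrees; pushed low down they slide
- crate_1_far_left (a point): bottom corner of crate_1 at its far (+x) side, +y end: 50 mm along its x and 75 mm along its +y from its origin
- crate_1_far_right (a point): bottom corner of crate_1 at its far (+x) side, -y end: 50 mm along its x and 75 mm along its -y from its origin
- crate_2_far_left (a point): bottom corner of crate_2 at its far (+x) side, +y end: 50 mm along its x and 75 mm along its +y from its origin
- crate_2_far_right (a point): bottom corner of crate_2 at its far (+x) side, -y end: 50 mm along its x and 75 mm along its -y from its origin
- stamp (a point): centre of the inspection stamp, a dark flat ring 72 mm across with a cross in it, printed in the middle of the underside of one of the crates; the other crate is bare underneath. By eye it shows only while its crate is tipped; tipped with the far side up by some 60 degrees it faces away from the robot, to the front camera
- tape: the dispatch line: a straight strip of white tape stuck flat on the bench beyond both crates, 60 mm wide (x) and 720 mm long (y), no noticeable thickness. Origin: its centre; x across the strip, away from the robot; y along the strip
- multimeter: bystander: yellow multimeter lying flat, 160 x 80 x 42 mm, origin at the centre of its underside, x along its length
- cup: bystander: white cup, 74 mm across the rim, 85 mm high, origin at the centre of its foot
- screwdriver: bystander: screwdriver lying on the bench, 180 mm long, along its x axis
Mind the look-alikes: they are no part of the job. What is shaped like the crate_1 but pink is not meant.

How it is judged (in metres and radians):
On the way, in this order (a step that is already met when the one before it is completed fails the run):
1. the left-hand crate is tipped up (more than 43 degrees for 0.3 s), the other standing where it was (((y of crate_1 in the frame of crate_2 above 0 m and angle between crate_1's own z axis and vertical above 0.75 rad and angle between crate_2's own z axis and vertical below 0.06 rad and distance of crate_2 from where it was at the start of the episode below 0.07 m) or (y of crate_1 in the frame of crate_2 below 0 m and angle between crate_2's own z axis and vertical above 0.75 rad and angle between crate_1's own z axis and vertical below 0.06 rad and distance of crate_1 from where it was at the start of the episode below 0.07 m))), for 0.3 s.
2. then the right-hand crate likewise, the left one back down within 70 mm of its place (((y of crate_1 in the frame of crate_2 above 0 m and angle between crate_2's own z axis and vertical above 0.75 rad and angle between crate_1's own z axis and vertical below 0.06 rad and distance of crate_1 from where it was at the start of the episode below 0.07 m) or (y of crate_1 in the frame of crate_2 below 0 m and angle between crate_1's own z axis and vertical above 0.75 rad and angle between crate_2's own z axis and vertical below 0.06 rad and distance of crate_2 from where it was at the start of the episode below 0.07 m))), for 0.3 s.
3. both crates stand flat again within 70 mm of their places (angle between each of crate_1, crate_2's own z axis and vertical below 0.06 rad and distance of each of crate_1, crate_2 from where it was at the start of the episode below 0.07 m), for 0.2 s.
At the end, for the whole second after the job is handed in: the stamped crate stands flat and still with both far bottom corners on the tape (within 34 mm of its centre line); the other crate stands flat and still within 70 mm of where it began (x of crate_1_far_left in the frame of tape between -0.034 and 0.034 m and y of crate_1_far_left in the frame of tape between -0.36 and 0.36 m and x of crate_1_far_right in the frame of tape between -0.034 and 0.034 m and y of crate_1_far_right in the frame of tape between -0.36 and 0.36 m and angle between each of crate_1, crate_2's own z axis and vertical below 0.06 rad and distance of crate_2 from where it was at the start of the episode below 0.07 m and linear speed of each of crate_1, crate_2 below 0.02 m/s and angular speed of each of crate_1, crate_2 below 0.1 rad/s); the robot touches nothing.
It fails at once if a crate is lifted off the bench (height (world z) of any of crate_1, crate_2 above 0.1 m or (height (world z) of crate_1 above 0.03 m and angle between crate_1's own z axis and vertical below 0.25 rad) or (height (world z) of crate_2 above 0.03 m and angle between crate_2's own z axis and vertical below 0.25 rad)).
It fails at once if a crate is toppled over (tilted more than 80 degrees) (angle between any of crate_1, crate_2's own z axis and vertical above 1.4 rad).
It fails at once if the unstamped crate is moved more than 100 mm (distance of crate_2 from where it was at the start of the episode above 0.1 m).
It fails at once if a bystander is disturbed (moved more than 30 mm) (distance of any of multimeter, cup, screwdriver from where it was at the start of the episode above 0.03 m).
It also fails if it takes over 72 s, if anything falls off the work surface, if the arm or the gripper's body presses on something with over 40 N, if the wrist force passes 120 N, or if a joint passes its speed limit or range.

## Working session

There is one attempt and no reset: what is moved stays moved. The work goes in short steps, Python scripts to look and compute and a shell command to move; the robot and the scene stay as the last step left them, time stands still between calls to the robot, and variables do not carry over. Pictures are saved under pics/ and viewed, and the job is handed in when it is done.

```bash
ls; mkdir -p pics
python3 - <<'E'
from cell import env
import cv2
o=env.get_obs()
print(o)
for n in("side","top"):
    c=env.read_camera(n)
    cv2.imwrite(f"pics/{n}0.png",c["pixels"][:,:,::-1])
    print(n,c["intrinsics"],c["R"],c["t"], -c["R"].T@c["t"])
E
```

```text
pics
{'time_s': 0.0, 'qpos': array([-72.35861759,  18.43891027,  -4.01563258,  83.17777717,
         1.29690088,  78.5409313 ,  -3.26112531]), 'joint_velocities': array([-1.02839898e-04, -2.33249909e-02, -7.90533223e-02, -8.03304188e-02,
        2.60312559e-02,  4.41880526e-02, -1.51703741e-01]), 'effort': array([ 9.40347900e-05, -4.91272581e+01, -4.03944310e-01, -3.12539828e+01,
       -6.40263199e-02,  4.35084407e-02,  1.66211571e-04]), 'tool_pos': array([0.18813809, 0.62162371, 0.24643801]), 'tool_rot': array([-1.79887736e+02,  7.75351161e-03,  1.63167789e+02]), 'force': array([-0.09023557,  0.39935745, -0.07686999]), 'wrist_torque': array([-0.04829199,  0.00215679, -0.01289012]), 'grip_width': 0.08695368171495321}
side [[542.59800486   0.         320.61735045]
 [  0.         542.59800486 231.45815882]
 [  0.           0.           1.        ]] [[ 0.99803948 -0.06255089  0.00214147]
 [-0.041332   -0.68439977 -0.72793449]
 [ 0.04699857  0.72641884 -0.68564335]] [-0.52364869  0.15250105  1.52400226] [ 0.45729932 -1.03544697  1.15705416]
top [[524.43802495   0.         320.08474221]
 [  0.         524.43802495 235.11151258]
 [  0.           0.           1.        ]] [[ 0.02156672 -0.99939236  0.0273824 ]
 [-0.98490607 -0.02594303 -0.17113444]
 [ 0.17174083 -0.02327828 -0.9848671 ]] [0.08470103 0.52015821 1.24000266] [0.29752117 0.12700918 1.30793549]
```

View pics/side0.png

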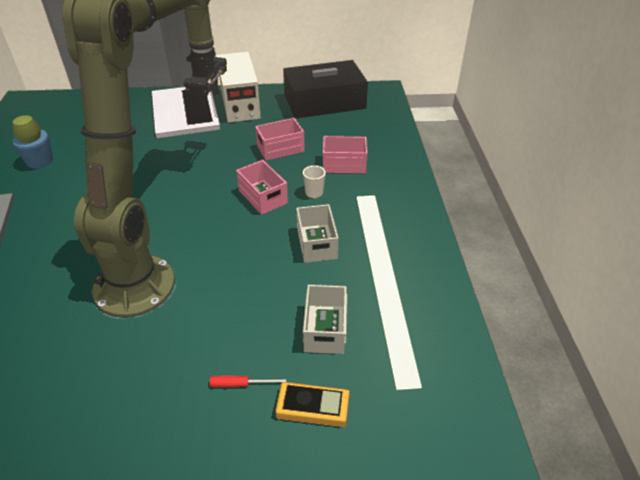

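View pics/top0.png

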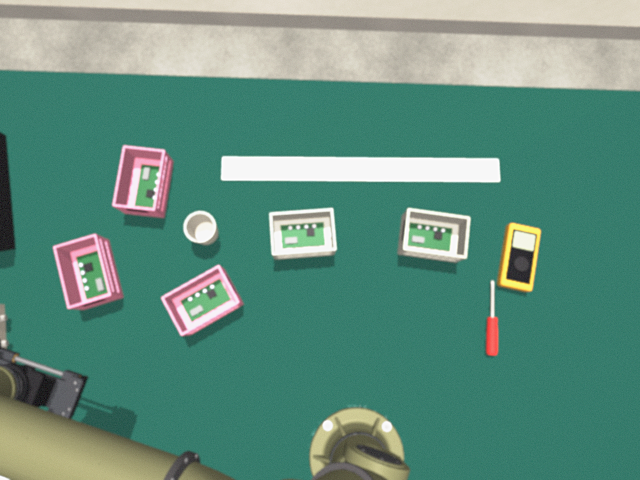

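Side view: left crate at about (317,232), right crate at about (326,319), tape from (367,196) to (408,388), cup at (314,181), multimeter at (313,404), screwdriver at (247,381). The pink look-alikes are at (280,139), (345,154) and (262,186).

In the top view the pale grey crates are at (303,233) on the left and (434,236) on the right. The pink ones at (142,182), (88,272) and (202,300) are ruled out by colour. I'll check the choice in a close crop.

Run:
```python
import cv2,numpy as np
t=cv2.imread("pics/top0.png"); s=cv2.imread("pics/side0.png")
a=cv2.resize(t[190:280,255:485],None,fx=3.4,fy=3.4,interpolation=cv2.INTER_CUBIC)
cv2.imwrite("pics/top0c.png",a)
b=cv2.resize(s[190:370,280:370],None,fx=3.3,fy=3.3,interpolation=cv2.INTER_CUBIC); cv2.imwrite("pics/side0c.png",b)
```

```text
(no output)
```

View pics/top0c.png

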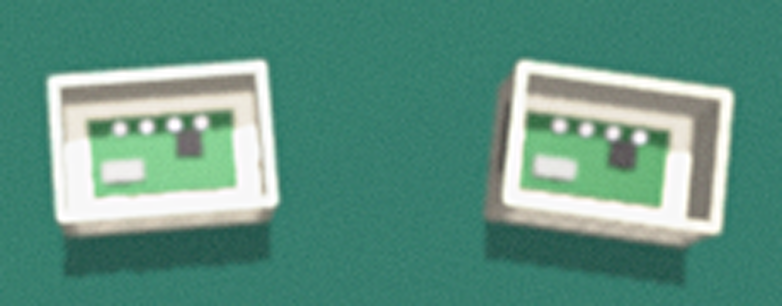

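View pics/side0c.png

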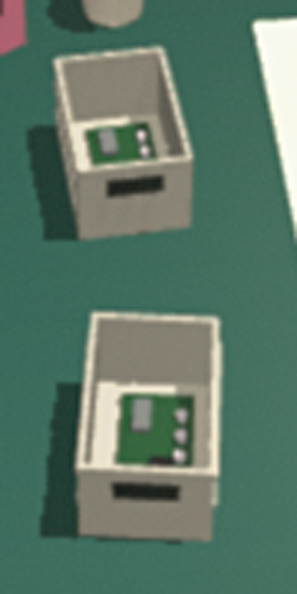

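```bash
cat > h.py <<'E'
import numpy as np, cv2
from scipy.optimize import least_squares
K={'side':np.array([[542.598,0,320.617],[0,542.598,231.458],[0,0,1]]),'top':np.array([[524.438,0,320.085],[0,524.438,235.112],[0,0,1]])}
R={'side':np.array([[0.99803948,-0.06255089,0.00214147],[-0.041332,-0.68439977,-0.72793449],[0.04699857,0.72641884,-0.68564335]]),
'top':np.array([[0.02156672,-0.99939236,0.0273824],[-0.98490607,-0.02594303,-0.17113444],[0.17174083,-0.02327828,-0.9848671]])}
T={'side':np.array([-0.52364869,0.15250105,1.52400226]),'top':np.array([0.08470103,0.52015821,1.24000266])}
def proj(n,X):
    c=np.atleast_2d(X)@R[n].T+T[n]; p=c@K[n].T; return p[:,:2]/p[:,2:]
def back(n,uv,z):
    uv=np.atleast_2d(uv).astype(float); d=(np.c_[uv,np.ones(len(uv))]@np.linalg.inv(K[n]).T)@R[n]
    C=-R[n].T@T[n]; return C+d*((z-C[2])/d[:,2:])
RIM=np.array([[50,75,85],[50,-75,85],[-50,-75,85],[-50,75,85]])/1e3
def crate(p): 
    c,s=np.cos(p[2]),np.sin(p[2]); return RIM@np.array([[c,s,0],[-s,c,0],[0,0,1]])+[p[0],p[1],0]
def fit(obs,p0):
    f=lambda p: np.concatenate([(proj(n,crate(p))-uv).ravel() for n,uv in obs.items()])
    r=least_squares(f,p0); return r.x,np.abs(r.fun).max(), r.fun
E
python3 - <<'E'
from h import *
o=lambda a,s,x,y:(np.array(a)+.5)/s-.5+[x,y]
L={'top':o([(49,76),(267,62),(278,207),(57,222)],3.4,255,190),'side':o([(162,48),(192,155),(78,168),(55,58)],3.3,280,190)}
Rr={'top':o([(520,62),(733,91),(719,235),(505,205)],3.4,255,190),'side':o([(218,318),(218,470),(78,468),(91,314)],3.3,280,190)}
for O,p0 in((L,(.5,.2,0)),(Rr,(.5,-.1,0))):
    for k in ('top','side'): 
        q=fit({k:O[k]},p0); print(k,q[0][:2].round(4),np.degrees(q[0][2]).round(2),q[1].round(2))
    q=fit(O,p0); print('both',q[0][:2].round(4),np.degrees(q[0][2]).round(2),q[1].round(2))
    print(np.linalg.norm(np.diff(back('top',O['top'],.085),axis=0),axis=1))
print('tape top',back('top',[(221,156),(499,158.5),(500,182),(221,181)],0).round(3))
print('tape side',back('side',[(357,196),(375,196),(421,387),(397,388)],0).round(3))
print('cup',back('top',[(200,222)],.085).round(3),'mm',back('top',[(520,257)],.042).round(3),'sd',back('top',[(492,318)],.01).round(3), 'sd tip',back('top',[(492,281)],.01).round(3), 'pink',back('top',[(202,300)],.085).round(3))
E
```

```text
top [0.5191 0.1398] 5.32 0.74
side [0.5213 0.1435] 5.83 0.76
both [0.5199 0.1406] 5.51 1.28
[0.15317052 0.10319218 0.15315069]
top [ 0.5229 -0.1801] -6.52 0.7
side [ 0.5256 -0.1784] -5.69 0.73
both [ 0.5242 -0.1795] -6.13 1.43
[0.15195072 0.10357005 0.15055389]
tape top [[ 0.726  0.357  0.   ]
 [ 0.742 -0.369  0.   ]
 [ 0.678 -0.369  0.   ]
 [ 0.66   0.353  0.   ]]
tape side [[ 0.669  0.356  0.   ]
 [ 0.729  0.352  0.   ]
 [ 0.742 -0.364  0.   ]
 [ 0.684 -0.363  0.   ]]
cup [[0.535 0.383 0.085]] mm [[ 0.477 -0.396  0.042]] sd [[ 0.327 -0.332  0.01 ]] sd tip [[ 0.419 -0.336  0.01 ]] pink [[0.352 0.367 0.085]]
```

Crates: left at (0.520, 0.141) with yaw 5.5°, right at (0.5245, -0.180) with yaw -6.1°. Measured rim sides agree with 100 x 150 mm, and the tape centre line is at x≈0.704.

Geometry check: neither camera can see an underside that faces ±x at 60°. The side camera sits at y=-1.03 and can see one facing -y. So I'll tip the left crate by pinching its right end wall and swinging it up about its left bottom edge. First I'll test in free air whether the arm can take that pose.

```bash
python3 -m creep '[{"tz":-0.03,"tx":-0.03,"ty":-0.03},{"tz":-0.02,"tx":-0.038,"ty":-0.0335},{"tx":-0.0417,"ty":-0.0369},{"tx":-0.0417,"ty":-0.0369},{"tx":-0.0417,"ty":-0.0369},{"tx":-0.0417,"ty":-0.0369},{"tx":-0.0417,"ty":-0.0369},{"tx":-0.0417,"ty":-0.0369},{"tx":-0.0417,"ty":-0.0369},{"tx":-0.0417,"ty":-0.0369},{"tx":-0.0417,"ty":-0.0369},{"tx":-0.0417,"ty":-0.0369},{"rz":-7.4},{"rz":-7.4},{"rz":-7.4},{}]' 0.05
```

```text
$[0]: bad value
```

```bash
python3 -m creep '[{"tx":-0.03,"ty":-0.03,"tz":-0.03,"rx":0,"ry":0,"rz":0},{"tx":-0.038,"ty":-0.0335,"tz":-0.02,"rx":0,"ry":0,"rz":0},{"tx":-0.0417,"ty":-0.0369,"tz":0,"rx":0,"ry":0,"rz":0},{"tx":-0.0417,"ty":-0.0369,"tz":0,"rx":0,"ry":0,"rz":0},{"tx":-0.0417,"ty":-0.0369,"tz":0,"rx":0,"ry":0,"rz":0},{"tx":-0.0417,"ty":-0.0369,"tz":0,"rx":0,"ry":0,"rz":0},{"tx":-0.0417,"ty":-0.0369,"tz":0,"rx":0,"ry":0,"rz":0},{"tx":-0.0417,"ty":-0.0369,"tz":0,"rx":0,"ry":0,"rz":0},{"tx":-0.0417,"ty":-0.0369,"tz":0,"rx":0,"ry":0,"rz":0},{"tx":-0.0417,"ty":-0.0369,"tz":0,"rx":0,"ry":0,"rz":0},{"tx":-0.0417,"ty":-0.0369,"tz":0,"rx":0,"ry":0,"rz":0},{"tx":-0.0417,"ty":-0.0369,"tz":0,"rx":0,"ry":0,"rz":0},{"tx":0,"ty":0,"tz":0,"rx":0,"ry":0,"rz":-7.4},{"tx":0,"ty":0,"tz":0,"rx":0,"ry":0,"rz":-7.4},{"tx":0,"ty":0,"tz":0,"rx":0,"ry":0,"rz":-7.4},{"tx":0,"ty":0,"tz":0,"rx":0,"ry":0,"rz":0}]' 0.05; python3 -c "
from cell import env;o=env.get_obs();print(o['qpos'],o['tool_pos'],o['tool_rot'])"
```

```text
time_s: 2.1
tool_pos: [0.527, 0.0677, 0.2972]
tool_rot: [-180.0, -0.0, -174.7]
force: [0.9, 1.0, -0.0]
grip_width: 0.0503
[-36.46339257   2.30578403  27.26252313  96.49691465  -1.06573427
  81.49330909  86.22337187] [0.5270016  0.06769167 0.29718425] [-1.79995380e+02 -3.84233419e-02 -1.74715246e+02]
```

```bash
python3 -m creep '[{"tx":0,"ty":0.049,"tz":-0.02,"rx":0,"ry":0,"rz":0},{"tx":0,"ty":0.049,"tz":-0.02,"rx":0,"ry":0,"rz":0},{"tx":0,"ty":0.049,"tz":0,"rx":0,"ry":0,"rz":0},{"tx":0,"ty":0,"tz":0,"rx":10,"ry":0,"rz":0},{"tx":0,"ty":0,"tz":0,"rx":10,"ry":0,"rz":0},{"tx":0,"ty":0,"tz":0,"rx":10,"ry":0,"rz":0},{"tx":0,"ty":0,"tz":0,"rx":10,"ry":0,"rz":0},{"tx":0,"ty":0,"tz":0,"rx":10,"ry":0,"rz":0},{"tx":0,"ty":0,"tz":0,"rx":10,"ry":0,"rz":0},{"tx":0,"ty":0,"tz":0,"rx":5,"ry":0,"rz":0},{"tx":0,"ty":0,"tz":0,"rx":0,"ry":0,"rz":0}]' 0.05; python3 -c "
from cell import env;o=env.get_obs();print(o['qpos'],o['tool_pos'],o['tool_rot'])
from scipy.spatial.transform import Rotation as R
print(R.from_euler('xyz',o['tool_rot'],degrees=True).as_matrix().round(3))"
```

```text
time_s: 3.48
tool_pos: [0.5128, 0.2154, 0.3352]
tool_rot: [-114.9, -0.1, -174.5]
force: [-0.3, 0.5, 0.7]
grip_width: 0.0498
[-61.99208948  30.42725728  17.69330421  80.96495942  41.26529678
 112.41137452  53.40757063] [0.51283071 0.21535397 0.33520232] [-1.14866876e+02 -1.09050544e-01 -1.74544023e+02]
[[-0.995 -0.042  0.085]
 [-0.095  0.418 -0.903]
 [ 0.002 -0.907 -0.421]]
```

```bash
python3 -m creep '[{"tx":0,"ty":0,"tz":0,"rx":-10,"ry":0,"rz":0},{"tx":0,"ty":0,"tz":0,"rx":-10,"ry":0,"rz":0},{"tx":0,"ty":0,"tz":0,"rx":-10,"ry":0,"rz":0},{"tx":0,"ty":0,"tz":0,"rx":-10,"ry":0,"rz":0},{"tx":0,"ty":0,"tz":0,"rx":-10,"ry":0,"rz":0},{"tx":0,"ty":0,"tz":0,"rx":-10,"ry":0,"rz":0},{"tx":0,"ty":-0.049,"tz":0,"rx":-5,"ry":0,"rz":0},{"tx":0,"ty":-0.049,"tz":0.02,"rx":0,"ry":0,"rz":0},{"tx":0,"ty":-0.049,"tz":0.05,"rx":0,"ry":0,"rz":0},{"tx":0,"ty":0,"tz":0.05,"rx":0,"ry":0,"rz":0},{"tx":0,"ty":0,"tz":0.05,"rx":0,"ry":0,"rz":0},{"tx":0,"ty":0,"tz":0.05,"rx":0,"ry":0,"rz":0},{"tx":0,"ty":0,"tz":0.03,"rx":0,"ry":0,"rz":0},{"tx":0,"ty":0,"tz":0,"rx":0,"ry":0,"rz":0}]' 0.05
python3 - <<'E'
from cell import env;o=env.get_obs();print(o['qpos'],o['tool_pos'],o['tool_rot'])
import cv2
c=env.read_camera("side")["pixels"][:,:,::-1]; t=env.read_camera("top")["pixels"][:,:,::-1]
import numpy as np
a=cv2.resize(c[150:380,220:450],(390,390),interpolation=cv2.INTER_CUBIC);b=cv2.resize(t[150:310,230:390],(390,390),interpolation=cv2.INTER_CUBIC)
cv2.imwrite("pics/p1.png",np.hstack([a,b]))
E
```

```text
time_s: 5.22
tool_pos: [0.5257, 0.0722, 0.0965]
tool_rot: [180.0, -0.1, -174.8]
force: [-0.6, 0.1, 0.3]
grip_width: 0.0498
[-33.31436697  11.91055873  25.06954261 110.79753993  -5.8970252
  58.6338317   89.56099864] [0.525668   0.07218971 0.09653597] [ 1.79990956e+02 -1.12735510e-01 -1.74806115e+02]
```

View pics/p1.png

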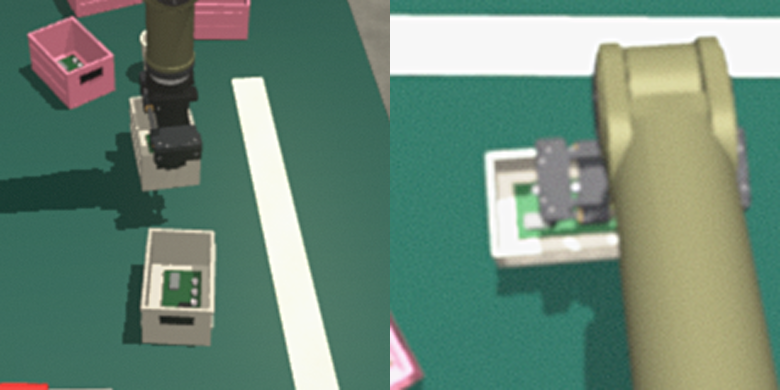

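The gripper is astride the left crate's right end wall: about (165,150) in the left half and (575,180) in the right half. The cup and tape are clear. I'll lower it a little, pinch, and tip the first 20°.

```bash
python3 -m creep '[{"tx":0,"ty":-0.003,"tz":0.009,"rx":0,"ry":0,"rz":0},{"tx":0,"ty":0,"tz":0,"rx":0,"ry":0,"rz":0},{"tx":0,"ty":0,"tz":0,"rx":0,"ry":0,"rz":0}]' 0.05 20 && python3 -m creep '[{"tx":0,"ty":0,"tz":0,"rx":0,"ry":0,"rz":0},{"tx":0,"ty":0,"tz":0,"rx":0,"ry":0,"rz":0},{"tx":0,"ty":0,"tz":0,"rx":0,"ry":0,"rz":0},{"tx":0,"ty":0,"tz":0,"rx":0,"ry":0,"rz":0},{"tx":0,"ty":0,"tz":0,"rx":0,"ry":0,"rz":0},{"tx":0,"ty":0,"tz":0,"rx":0,"ry":0,"rz":0}]' 0 20
```

```text
time_s: 5.7
tool_pos: [0.5274, 0.0702, 0.0887]
tool_rot: [180.0, 0.1, -174.6]
force: [-0.3, -0.4, -0.6]
grip_width: 0.0501
time_s: 6.45
tool_pos: [0.5269, 0.0697, 0.0882]
tool_rot: [-180.0, -0.0, -174.6]
force: [-0.2, -1.4, 0.9]
grip_width: 0.0037
```

Pinched: the opening is 3.7 mm against a 4 mm wall. Tipping about the left bottom edge.

```bash
python3 -m creep '[{"tx":0,"ty":0.0081,"tz":-0.0126,"rx":5,"ry":0,"rz":0},{"tx":0,"ty":0.0081,"tz":-0.0126,"rx":5,"ry":0,"rz":0},{"tx":0,"ty":0.0081,"tz":-0.0126,"rx":5,"ry":0,"rz":0},{"tx":0,"ty":0.0081,"tz":-0.0126,"rx":5,"ry":0,"rz":0},{"tx":0,"ty":0,"tz":0,"rx":0,"ry":0,"rz":0}]' 0 20
python3 - <<'E'
from cell import env
import cv2
c=env.read_camera("side")["pixels"][:,:,::-1]
cv2.imwrite("pics/p2.png",cv2.resize(c[130:300,220:420],(800,680))[:600])
E
```

```text
time_s: 7.08
tool_pos: [0.5231, 0.1121, 0.1332]
tool_rot: [-160.1, -0.0, -174.3]
force: [0.6, 0.8, -2.3]
grip_width: 0.0042
```

View pics/p2.png

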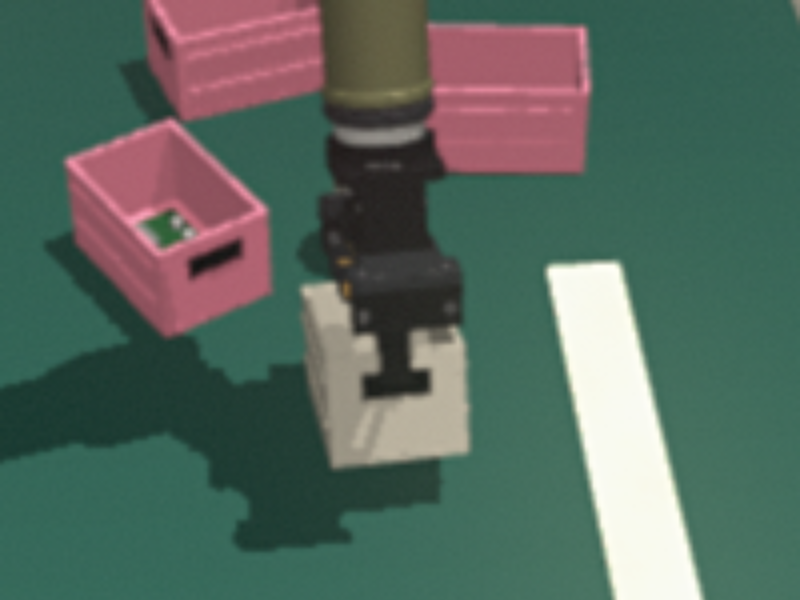

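The crate follows: its right end is up, the bottom front edge is at about (400,460), and the forces are small. Continuing to about 65°.

```bash
python3 -m creep '[{"tx":0,"ty":0.0081,"tz":-0.0126,"rx":5,"ry":0,"rz":0},{"tx":0,"ty":0.0081,"tz":-0.0126,"rx":5,"ry":0,"rz":0},{"tx":0,"ty":0.0081,"tz":-0.0126,"rx":5,"ry":0,"rz":0},{"tx":0,"ty":0.0081,"tz":-0.0126,"rx":5,"ry":0,"rz":0},{"tx":0,"ty":0.0081,"tz":-0.0126,"rx":5,"ry":0,"rz":0},{"tx":0,"ty":0.0081,"tz":-0.0126,"rx":5,"ry":0,"rz":0},{"tx":0,"ty":0.0081,"tz":-0.0126,"rx":5,"ry":0,"rz":0},{"tx":0,"ty":0.0081,"tz":-0.0126,"rx":5,"ry":0,"rz":0},{"tx":0,"ty":0,"tz":0,"rx":0,"ry":0,"rz":0}]' 0 20
python3 - <<'E'
from cell import env
import cv2
print(env.get_obs()['qpos'])
c=env.read_camera("side")["pixels"][:,:,::-1]
cv2.imwrite("pics/p3.png",cv2.resize(c[130:280,220:420],(800,600),interpolation=cv2.INTER_CUBIC))
E
```

```text
time_s: 8.25
tool_pos: [0.5133, 0.2182, 0.1723]
tool_rot: [-119.9, -0.1, -174.6]
force: [-0.7, -1.3, -2.3]
grip_width: 0.004
[-64.42431262  38.16429329  21.76967627  87.48781093  31.37505716
  97.45554249  45.56390437]
```

View pics/p3.png

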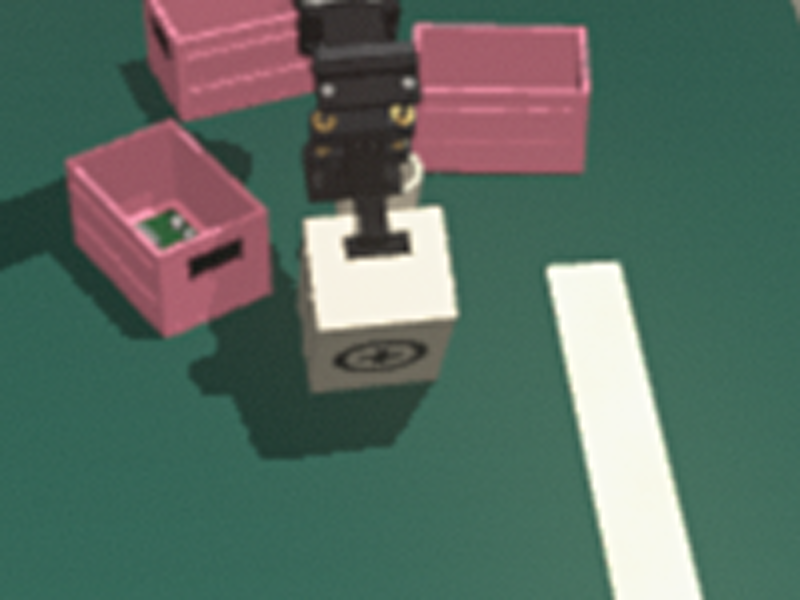

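The ring with a cross shows clearly on the left crate's underside at about (380,355), so the left crate is stamped. I'll hold briefly, then lower along the same arc.

```bash
python3 -m creep '[{"tx":0,"ty":0,"tz":0,"rx":0,"ry":0,"rz":0},{"tx":0,"ty":0,"tz":0,"rx":0,"ry":0,"rz":0},{"tx":0,"ty":0,"tz":0,"rx":0,"ry":0,"rz":0},{"tx":0,"ty":0,"tz":0,"rx":0,"ry":0,"rz":0},{"tx":0,"ty":-0.007,"tz":0.0132,"rx":-5,"ry":0,"rz":0},{"tx":0,"ty":-0.007,"tz":0.0132,"rx":-5,"ry":0,"rz":0},{"tx":0,"ty":-0.007,"tz":0.0132,"rx":-5,"ry":0,"rz":0},{"tx":0,"ty":-0.007,"tz":0.0132,"rx":-5,"ry":0,"rz":0},{"tx":0,"ty":-0.007,"tz":0.0132,"rx":-5,"ry":0,"rz":0},{"tx":0,"ty":-0.007,"tz":0.0132,"rx":-5,"ry":0,"rz":0},{"tx":0,"ty":-0.007,"tz":0.0132,"rx":-5,"ry":0,"rz":0},{"tx":0,"ty":-0.007,"tz":0.0132,"rx":-5,"ry":0,"rz":0},{"tx":0,"ty":-0.007,"tz":0.0132,"rx":-5,"ry":0,"rz":0},{"tx":0,"ty":-0.007,"tz":0.0132,"rx":-5,"ry":0,"rz":0},{"tx":0,"ty":-0.007,"tz":0.0132,"rx":-5,"ry":0,"rz":0},{"tx":0,"ty":0,"tz":0,"rx":0,"ry":0,"rz":0}]' 0 20
python3 - <<'E'
from cell import env
import cv2
print(env.get_obs()['qpos'])
c=env.read_camera("side")["pixels"][:,:,::-1]
cv2.imwrite("pics/p4.png",cv2.resize(c[130:280,220:420],(800,600),interpolation=cv2.INTER_CUBIC))
E
```

```text
time_s: 10.3
tool_pos: [0.5256, 0.0745, 0.1013]
tool_rot: [-174.9, -0.1, -175.0]
force: [0.3, -1.3, -1.4]
grip_width: 0.0038
[-36.1948443   11.93799494  24.37660624 110.25272925   0.2190534
  59.59927454  82.68075199]
```

View pics/p4.png

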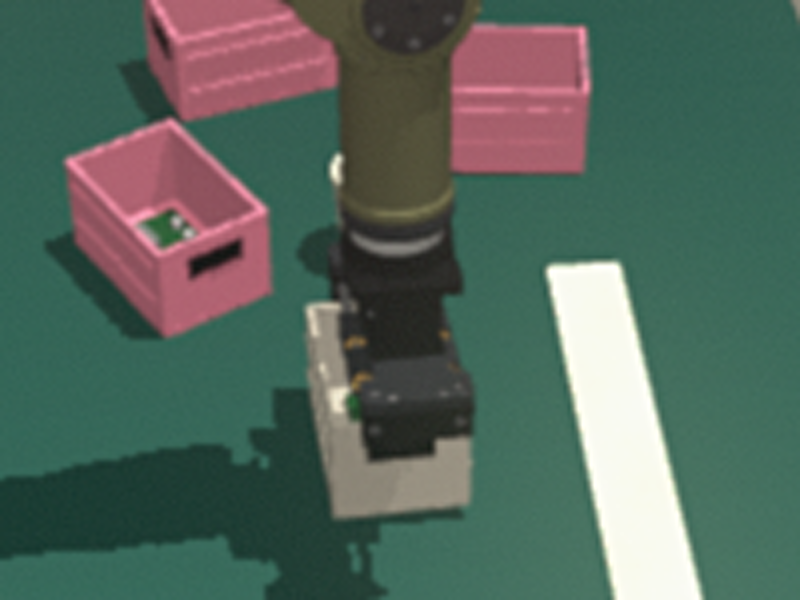

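```bash
python3 -m creep '[{"tx":0,"ty":-0.007,"tz":0.0132,"rx":-5,"ry":0,"rz":0},{"tx":0,"ty":0,"tz":0,"rx":0,"ry":0,"rz":0},{"tx":0,"ty":0,"tz":0,"rx":0,"ry":0,"rz":0}]' 0 20; python3 -m creep '[{"tx":0,"ty":0,"tz":0,"rx":0,"ry":0,"rz":0},{"tx":0,"ty":0,"tz":0,"rx":0,"ry":0,"rz":0},{"tx":0,"ty":0,"tz":0,"rx":0,"ry":0,"rz":0},{"tx":0,"ty":0,"tz":-0.03,"rx":0,"ry":0,"rz":0},{"tx":0,"ty":0,"tz":-0.05,"rx":0,"ry":0,"rz":0},{"tx":0,"ty":0,"tz":-0.03,"rx":0,"ry":0,"rz":0},{"tx":0,"ty":0,"tz":0,"rx":0,"ry":0,"rz":0}]' 0.05
python3 - <<'E'
from cell import env
import cv2
print(env.get_obs()['tool_pos'])
c=env.read_camera("side")["pixels"][:,:,::-1]
cv2.imwrite("pics/p5.png",cv2.resize(c[190:370,240:420],(600,600),interpolation=cv2.INTER_CUBIC))
E
```

```text
time_s: 10.72
tool_pos: [0.527, 0.0717, 0.0893]
tool_rot: [-179.9, -0.0, -174.5]
force: [0.9, 0.4, -2.2]
grip_width: 0.0037
time_s: 11.6
tool_pos: [0.5288, 0.0706, 0.2018]
tool_rot: [179.9, 0.3, -174.6]
force: [0.8, -0.1, -0.4]
grip_width: 0.0492
[0.52878265 0.07055851 0.20182966]
```

View pics/p5.png

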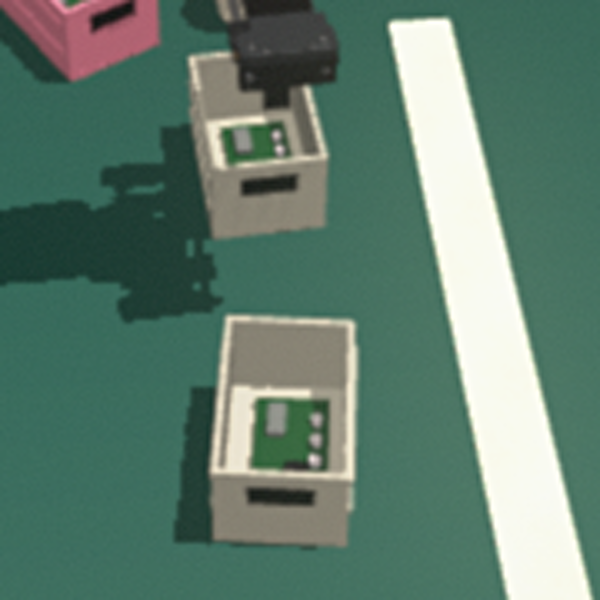

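The left crate stands flat at about (265,150), where it was. Now to the right crate's right end wall.

```bash
python3 -m creep '[{"tx":0.0071,"ty":-0.0534,"tz":0,"rx":0,"ry":0,"rz":0},{"tx":0.0071,"ty":-0.0534,"tz":0,"rx":0,"ry":0,"rz":0},{"tx":0.0071,"ty":-0.0534,"tz":0,"rx":0,"ry":0,"rz":0},{"tx":0.0071,"ty":-0.0534,"tz":0,"rx":0,"ry":0,"rz":0},{"tx":0.0071,"ty":-0.0534,"tz":0,"rx":0,"ry":0,"rz":0},{"tx":0.0071,"ty":-0.0534,"tz":0,"rx":0,"ry":0,"rz":0},{"tx":0,"ty":0,"tz":0,"rx":0,"ry":0,"rz":5.75},{"tx":0,"ty":0,"tz":0,"rx":0,"ry":0,"rz":5.75},{"tx":0,"ty":0,"tz":0,"rx":0,"ry":0,"rz":0},{"tx":0,"ty":0,"tz":0.04,"rx":0,"ry":0,"rz":0},{"tx":0,"ty":0,"tz":0.04,"rx":0,"ry":0,"rz":0},{"tx":0,"ty":0,"tz":0.02,"rx":0,"ry":0,"rz":0},{"tx":0,"ty":0,"tz":0,"rx":0,"ry":0,"rz":0}]' 0.05
python3 - <<'E'
from cell import env
import cv2,numpy as np
print(env.get_obs()['qpos'])
c=env.read_camera("side")["pixels"][:,:,::-1]; t=env.read_camera("top")["pixels"][:,:,::-1]
a=cv2.resize(c[200:430,220:450],(390,390),interpolation=cv2.INTER_CUBIC);b=cv2.resize(t[150:310,370:530],(390,390),interpolation=cv2.INTER_CUBIC)
cv2.imwrite("pics/p6.png",np.hstack([a,b]))
E
```

```text
time_s: 13.28
tool_pos: [0.5135, -0.2522, 0.0975]
tool_rot: [180.0, -0.2, 173.9]
force: [1.0, -0.1, 0.8]
grip_width: 0.05
[-10.23640003  19.04386075  39.67129065 105.36262834 -13.76083957
  60.66465046 118.66127676]
```

View pics/p6.png

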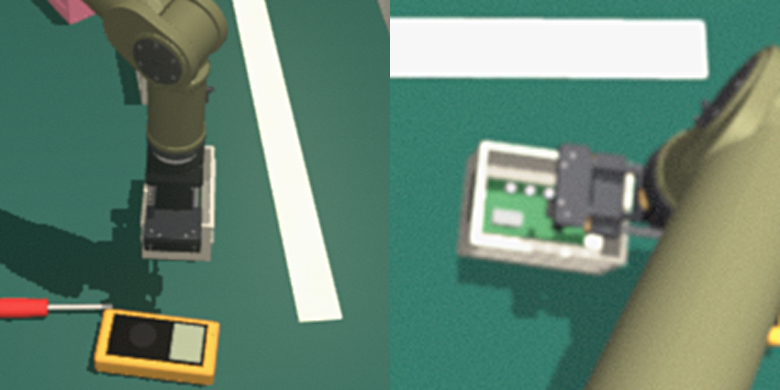

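The gripper is astride the right crate's right end wall, at (175,235) and (595,190). The multimeter is clear. Lower, pinch and tip to 20°.

```bash
python3 -m creep '[{"tx":0,"ty":0,"tz":0.009,"rx":0,"ry":0,"rz":0},{"tx":0,"ty":0,"tz":0,"rx":0,"ry":0,"rz":0}]' 0.05 20 && python3 -m creep '[{"tx":0,"ty":0,"tz":0,"rx":0,"ry":0,"rz":0},{"tx":0,"ty":0,"tz":0,"rx":0,"ry":0,"rz":0},{"tx":0,"ty":0,"tz":0,"rx":0,"ry":0,"rz":0},{"tx":0,"ty":0,"tz":0,"rx":0,"ry":0,"rz":0},{"tx":0,"ty":0,"tz":0,"rx":0,"ry":0,"rz":0},{"tx":0,"ty":0,"tz":0,"rx":0,"ry":0,"rz":0}]' 0 20 && python3 -m creep '[{"tx":0,"ty":0.0081,"tz":-0.0126,"rx":5,"ry":0,"rz":0},{"tx":0,"ty":0.0081,"tz":-0.0126,"rx":5,"ry":0,"rz":0},{"tx":0,"ty":0.0081,"tz":-0.0126,"rx":5,"ry":0,"rz":0},{"tx":0,"ty":0.0081,"tz":-0.0126,"rx":5,"ry":0,"rz":0},{"tx":0,"ty":0,"tz":0,"rx":0,"ry":0,"rz":0}]' 0 20;  python3 -c "
from cell import env;o=env.get_obs();print(o['qpos'])"
```

```text
time_s: 13.62
tool_pos: [0.5146, -0.2526, 0.09]
tool_rot: [180.0, 0.0, 173.9]
force: [-0.1, 0.1, 0.3]
grip_width: 0.0496
time_s: 14.38
tool_pos: [0.5147, -0.2523, 0.0899]
tool_rot: [180.0, 0.0, 173.9]
force: [-0.0, 0.8, 0.5]
grip_width: 0.0035
time_s: 15.0
tool_pos: [0.5199, -0.2112, 0.135]
tool_rot: [-160.1, -0.0, 174.2]
force: [0.4, 0.5, -2.0]
grip_width: 0.0037
[-31.65978294  13.83781638  43.96120189 109.21935554  11.92610565
  59.32527982  89.53033447]
```

```bash
python3 -m creep '[{"tx":0,"ty":0.0081,"tz":-0.0126,"rx":5,"ry":0,"rz":0},{"tx":0,"ty":0.0081,"tz":-0.0126,"rx":5,"ry":0,"rz":0},{"tx":0,"ty":0.0081,"tz":-0.0126,"rx":5,"ry":0,"rz":0},{"tx":0,"ty":0.0081,"tz":-0.0126,"rx":5,"ry":0,"rz":0},{"tx":0,"ty":0,"tz":0,"rx":0,"ry":0,"rz":0}]' 0 20;  python3 -m creep '[{"tx":0,"ty":0.0081,"tz":-0.0126,"rx":5,"ry":0,"rz":0},{"tx":0,"ty":0.0081,"tz":-0.0126,"rx":5,"ry":0,"rz":0},{"tx":0,"ty":0.0081,"tz":-0.0126,"rx":5,"ry":0,"rz":0},{"tx":0,"ty":0.0081,"tz":-0.0126,"rx":5,"ry":0,"rz":0},{"tx":0,"ty":0,"tz":0,"rx":0,"ry":0,"rz":0}]' 0 20
python3 - <<'E'
from cell import env
import cv2,numpy as np
print(env.get_obs()['qpos'])
c=env.read_camera("side")["pixels"][:,:,::-1]
cv2.imwrite("pics/p7.png",cv2.resize(c[180:360,220:460],(800,600),interpolation=cv2.INTER_CUBIC))
E
```

```text
time_s: 15.62
tool_pos: [0.5243, -0.1623, 0.1643]
tool_rot: [-140.0, -0.1, 174.0]
force: [-1.0, -1.0, -2.6]
grip_width: 0.0036
time_s: 16.25
tool_pos: [0.5306, -0.104, 0.1735]
tool_rot: [-120.1, -0.2, 173.9]
force: [-0.3, -0.9, -2.4]
grip_width: 0.0041
[-55.46604193  31.02235706  42.11665241 105.80382887  35.57889775
  78.00924412  54.23266664]
```

View pics/p7.png

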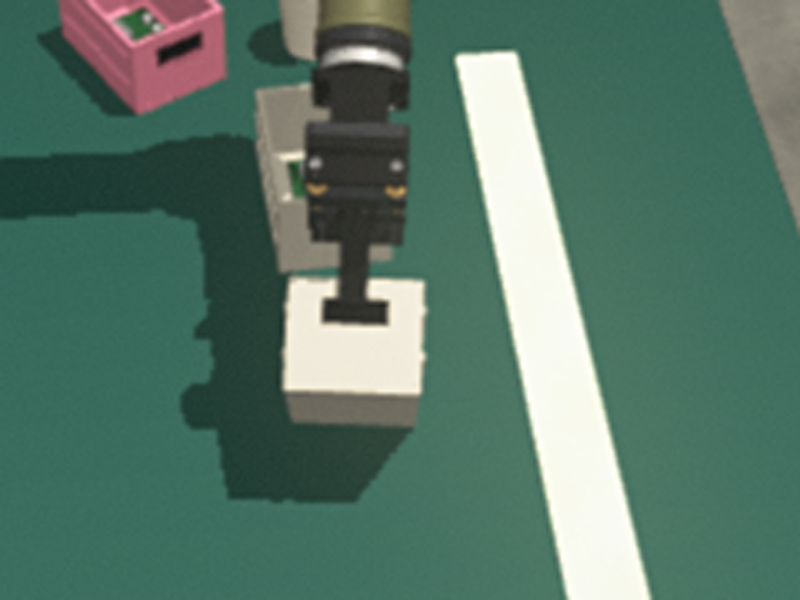

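The right crate's underside shows as the grey band at about (355,408). It is bare, which confirms the left crate is the stamped one, and the left crate is untouched. Hold, then lower.

```bash
python3 -m creep '[{"tx":0,"ty":0,"tz":0,"rx":0,"ry":0,"rz":0},{"tx":0,"ty":0,"tz":0,"rx":0,"ry":0,"rz":0},{"tx":0,"ty":0,"tz":0,"rx":0,"ry":0,"rz":0},{"tx":0,"ty":0,"tz":0,"rx":0,"ry":0,"rz":0},{"tx":0,"ty":-0.007,"tz":0.0132,"rx":-5,"ry":0,"rz":0},{"tx":0,"ty":-0.007,"tz":0.0132,"rx":-5,"ry":0,"rz":0},{"tx":0,"ty":-0.007,"tz":0.0132,"rx":-5,"ry":0,"rz":0},{"tx":0,"ty":-0.007,"tz":0.0132,"rx":-5,"ry":0,"rz":0},{"tx":0,"ty":-0.007,"tz":0.0132,"rx":-5,"ry":0,"rz":0},{"tx":0,"ty":-0.007,"tz":0.0132,"rx":-5,"ry":0,"rz":0},{"tx":0,"ty":-0.007,"tz":0.0132,"rx":-5,"ry":0,"rz":0},{"tx":0,"ty":-0.007,"tz":0.0132,"rx":-5,"ry":0,"rz":0},{"tx":0,"ty":-0.007,"tz":0.0132,"rx":-5,"ry":0,"rz":0},{"tx":0,"ty":-0.007,"tz":0.0132,"rx":-5,"ry":0,"rz":0},{"tx":0,"ty":-0.007,"tz":0.0132,"rx":-5,"ry":0,"rz":0},{"tx":0,"ty":-0.007,"tz":0.0132,"rx":-5,"ry":0,"rz":0},{"tx":0,"ty":0,"tz":0,"rx":0,"ry":0,"rz":0},{"tx":0,"ty":0,"tz":0,"rx":0,"ry":0,"rz":0}]' 0 20
```

```text
time_s: 18.55
tool_pos: [0.5143, -0.2524, 0.0907]
tool_rot: [-179.9, -0.1, 173.9]
force: [0.5, -0.3, -3.0]
grip_width: 0.0041
```

```bash
python3 -m creep '[{"tx":0,"ty":0,"tz":0.001,"rx":0,"ry":0,"rz":0},{"tx":0,"ty":0,"tz":0,"rx":0,"ry":0,"rz":0},{"tx":0,"ty":0,"tz":0,"rx":0,"ry":0,"rz":0},{"tx":0,"ty":0,"tz":0,"rx":0,"ry":0,"rz":0},{"tx":0,"ty":0,"tz":-0.03,"rx":0,"ry":0,"rz":0},{"tx":0,"ty":0,"tz":-0.05,"rx":0,"ry":0,"rz":0},{"tx":0,"ty":0,"tz":-0.03,"rx":0,"ry":0,"rz":0},{"tx":0.0178,"ty":0.0537,"tz":0,"rx":0,"ry":0,"rz":0},{"tx":0.0178,"ty":0.0537,"tz":0,"rx":0,"ry":0,"rz":0},{"tx":0.0178,"ty":0.0537,"tz":0,"rx":0,"ry":0,"rz":0},{"tx":0.0178,"ty":0.0537,"tz":0,"rx":0,"ry":0,"rz":0},{"tx":0.0178,"ty":0.0537,"tz":0,"rx":0,"ry":0,"rz":0},{"tx":0.0178,"ty":0.0537,"tz":0,"rx":0,"ry":0,"rz":0},{"tx":0.0178,"ty":0.0537,"tz":0,"rx":0,"ry":0,"rz":-8},{"tx":0,"ty":0,"tz":0,"rx":0,"ry":-8.3,"rz":0},{"tx":0,"ty":0,"tz":0,"rx":0,"ry":-8.3,"rz":0},{"tx":0,"ty":0,"tz":0,"rx":0,"ry":-8.4,"rz":0},{"tx":0,"ty":0,"tz":0,"rx":0,"ry":0,"rz":0}]' 0.05
python3 - <<'E'
from cell import env
import cv2,numpy as np
from scipy.spatial.transform import Rotation as R
o=env.get_obs()
print(o['qpos'],R.from_euler('xyz',o['tool_rot'],degrees=True).as_matrix().round(3))
c=env.read_camera("side")["pixels"][:,:,::-1]; t=env.read_camera("top")["pixels"][:,:,::-1]
a=cv2.resize(c[150:380,220:450],(390,390),interpolation=cv2.INTER_CUBIC);b=cv2.resize(t[130:370,250:490],(390,390),interpolation=cv2.INTER_CUBIC)
cv2.imwrite("pics/p8.png",np.hstack([a,b]))
E
```

```text
time_s: 20.8
tool_pos: [0.4365, 0.1373, 0.1989]
tool_rot: [179.9, 20.0, -178.3]
force: [-0.4, -0.1, 0.7]
grip_width: 0.0502
[-28.38788762 -17.16998698   1.08411276 127.06214217  11.07691692
  52.43457248  59.01060213] [[-0.939 -0.03   0.342]
 [-0.028  1.     0.011]
 [-0.342  0.001 -0.94 ]]
```

View pics/p8.png

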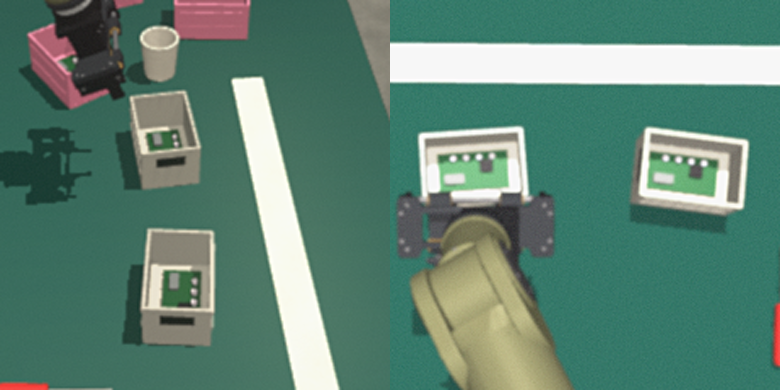

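Both crates stand flat in their original places: left at (165,140) and right at (180,290) in the left half. The arm is near a joint limit at this tilt, so I'll ease it to about 12° and descend behind the left crate with the fingers open for a two-point push.

```bash
python3 -m creep '[{"tx":0,"ty":0,"tz":0,"rx":0,"ry":8,"rz":0},{"tx":0.009,"ty":0,"tz":0.0364,"rx":0,"ry":0,"rz":0},{"tx":0.009,"ty":0,"tz":0.0364,"rx":0,"ry":0,"rz":0},{"tx":0.009,"ty":0,"tz":0.0364,"rx":0,"ry":0,"rz":0},{"tx":0,"ty":0,"tz":0,"rx":0,"ry":0,"rz":0}]' 0.087
python3 - <<'E'
from cell import env
import cv2,numpy as np
o=env.get_obs()
print(o['qpos'])
c=env.read_camera("side")["pixels"][:,:,::-1]; t=env.read_camera("top")["pixels"][:,:,::-1]
a=cv2.resize(c[150:280,240:370],(390,390),interpolation=cv2.INTER_CUBIC);b=cv2.resize(t[180:310,240:370],(390,390),interpolation=cv2.INTER_CUBIC)
cv2.imwrite("pics/p9.png",np.hstack([a,b]))
E
```

```text
time_s: 21.52
tool_pos: [0.4314, 0.1382, 0.0846]
tool_rot: [180.0, 11.7, -178.1]
force: [0.2, 0.3, -0.1]
grip_width: 0.0858
[-29.85575158  -4.41806378   5.19131695 129.45338219   6.98219832
  44.37282913  62.67984328]
```

View pics/p9.png

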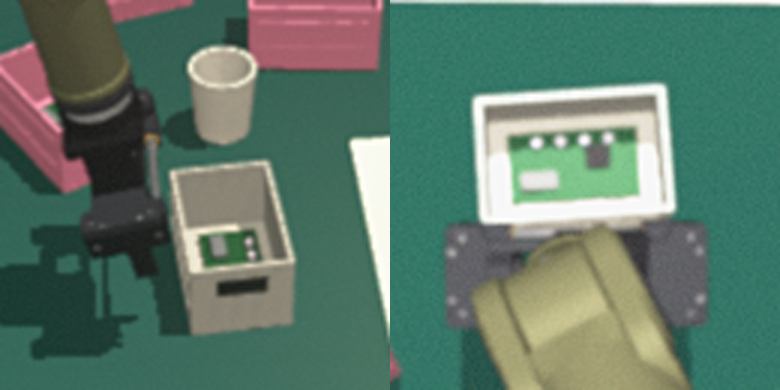

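```bash
python3 -m creep '[{"tx":0.0035,"ty":0,"tz":0.0167,"rx":0,"ry":0,"rz":0},{"tx":0.0035,"ty":0,"tz":0.0167,"rx":0,"ry":0,"rz":0},{"tx":0,"ty":0,"tz":0,"rx":0,"ry":0,"rz":0},{"tx":-0.01,"ty":0,"tz":0.0021,"rx":0,"ry":0,"rz":0},{"tx":-0.01,"ty":0,"tz":0.0021,"rx":0,"ry":0,"rz":0},{"tx":-0.01,"ty":0,"tz":0.0021,"rx":0,"ry":0,"rz":0},{"tx":-0.01,"ty":0,"tz":0.0021,"rx":0,"ry":0,"rz":0},{"tx":-0.01,"ty":0,"tz":0.0021,"rx":0,"ry":0,"rz":0},{"tx":-0.01,"ty":0,"tz":0.0021,"rx":0,"ry":0,"rz":0},{"tx":0,"ty":0,"tz":0,"rx":0,"ry":0,"rz":0}]' 0.087
python3 - <<'E'
from cell import env
import cv2,numpy as np
c=env.read_camera("side")["pixels"][:,:,::-1]; t=env.read_camera("top")["pixels"][:,:,::-1]
a=cv2.resize(c[150:280,260:390],(390,390),interpolation=cv2.INTER_CUBIC);b=cv2.resize(t[150:280,240:370],(390,390),interpolation=cv2.INTER_CUBIC)
cv2.imwrite("pics/p10.png",np.hstack([a,b]))
E
```

```text
time_s: 22.88
tool_pos: [0.496, 0.141, 0.0529]
tool_rot: [179.8, 12.1, -178.2]
force: [-0.1, -0.2, -0.2]
grip_width: 0.0872
```

View pics/p10.png

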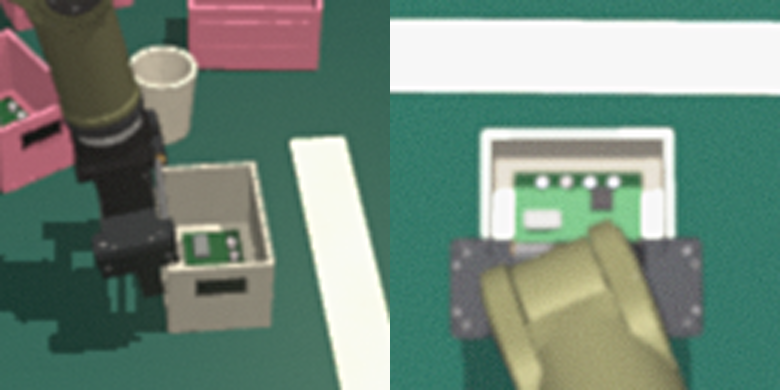

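The crate slides flat and has squared up to the tape. Far rim corners are at (483,131) and (673,129) in the right half. Working out what distance remains.

Run:
```python
from h import *
o=lambda a,s,x,y:(np.array(a)+.5)/s-.5+[x,y]
print(back('top',o([(93,131),(283,129)],3,240,150),.085).round(4))
print('side', back('side',o([(256,163),(272,262)],3,260,150),.085).round(4), back('side',o([(272,322)],3,260,150),.0).round(4))
```

```text
[[0.6092 0.2186 0.085 ]
 [0.6152 0.0669 0.085 ]]
side [[0.6125 0.2176 0.085 ]
 [0.6139 0.0723 0.085 ]] [[0.6176 0.075  0.    ]]
```

```bash
python3 -m creep '[{"tx":-0.0108,"ty":0,"tz":0.0023,"rx":0,"ry":0,"rz":0},{"tx":-0.0108,"ty":0,"tz":0.0023,"rx":0,"ry":0,"rz":0},{"tx":-0.0108,"ty":0,"tz":0.0023,"rx":0,"ry":0,"rz":0},{"tx":-0.0108,"ty":0,"tz":0.0023,"rx":0,"ry":0,"rz":0},{"tx":-0.0108,"ty":0,"tz":0.0023,"rx":0,"ry":0,"rz":0},{"tx":-0.0108,"ty":0,"tz":0.0023,"rx":0,"ry":0,"rz":0},{"tx":-0.0108,"ty":0,"tz":0.0023,"rx":0,"ry":0,"rz":0},{"tx":-0.0108,"ty":0,"tz":0.0023,"rx":0,"ry":0,"rz":0},{"tx":0,"ty":0,"tz":0,"rx":0,"ry":0,"rz":0},{"tx":0.02,"ty":0,"tz":-0.004,"rx":0,"ry":0,"rz":0},{"tx":0.04,"ty":0,"tz":-0.0085,"rx":0,"ry":0,"rz":0},{"tx":0.01,"ty":0,"tz":-0.05,"rx":0,"ry":0,"rz":0},{"tx":0,"ty":0,"tz":-0.06,"rx":0,"ry":0,"rz":0},{"tx":0,"ty":0,"tz":-0.05,"rx":0,"ry":0,"rz":0},{"tx":0.05,"ty":0,"tz":0,"rx":0,"ry":0,"rz":0},{"tx":0,"ty":0,"tz":0,"rx":0,"ry":0,"rz":0}]' 0.087
python3 - <<'E'
from cell import env
import cv2,numpy as np
c=env.read_camera("side")["pixels"][:,:,::-1]; t=env.read_camera("top")["pixels"][:,:,::-1]
cv2.imwrite("pics/side_end.png",c);cv2.imwrite("pics/top_end.png",t)
a=cv2.resize(c[150:280,270:400],(390,390),interpolation=cv2.INTER_CUBIC);b=cv2.resize(t[130:260,240:370],(390,390),interpolation=cv2.INTER_CUBIC)
cv2.imwrite("pics/p11.png",np.hstack([a,b]))
E
```

```text
time_s: 24.98
tool_pos: [0.4267, 0.1385, 0.196]
tool_rot: [179.8, 12.0, -178.1]
force: [0.8, 1.1, 0.2]
grip_width: 0.0868
```

View pics/p11.png

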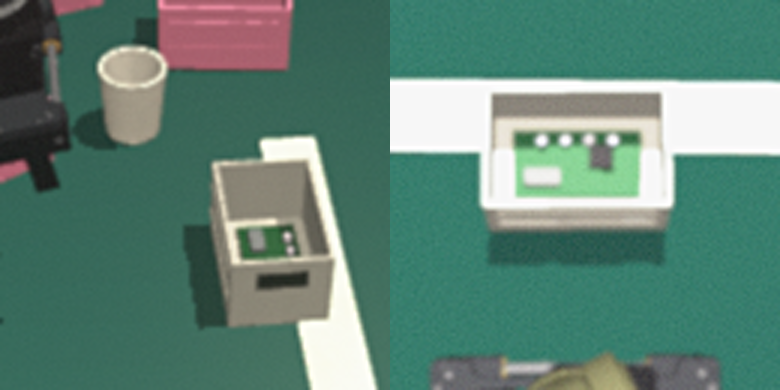

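View pics/side_end.png

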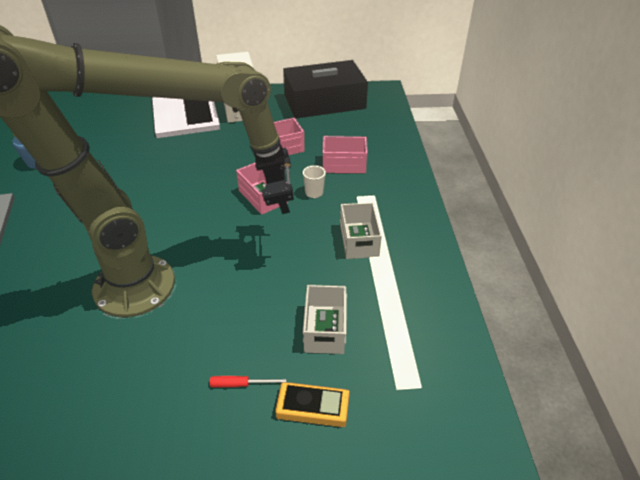

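Both crates are flat, the bystanders haven't moved, and the stamped crate's far side is over the tape: corners at about (330,318) and (308,162) in the left half. Numerical check:

Run:
```python
from h import *
o=lambda a,s,x,y:(np.array(a)+.5)/s-.5+[x,y]
q,m,_=fit({'side':o([(308,162),(334,259),(223,265),(213,163)],3,270,150)},(.65,.14,0)); print('side',q[:2].round(4),np.degrees(q[2]).round(1),m.round(2))
n=back('top',o([(93,207),(283,205)],3,240,130),.085); print('top near rim',n.round(4))
for q in (q,):
  c=crate(q)[:2,:2]; tx=.7038-.0215*(c[:,1]+.006); print('far corners',c.round(4),'offset from tape centre',(c[:,0]-tx).round(4))
d=n[0,:2]-n[1,:2]; ax=np.array([d[1],-d[0]])/np.linalg.norm(d); f=n[:,:2]+.1*ax; print('top far',f.round(4),(f[:,0]-(.7038-.0215*(f[:,1]+.006))).round(4))
print('far -y bottom corner, side', back('side',o([(330,318)],3,270,150),0).round(4))
for k in('side','top'):
  a=cv2.imread(f'pics/{k}0.png').astype(int);b=cv2.imread(f'pics/{k}_end.png').astype(int)
  if k=='side': print('diff right crate/meter/driver region',np.abs(a-b)[280:430,205:352].max(axis=2).__gt__(40).sum(), 'cup',(np.abs(a-b)[163:200,300:330].max(axis=2)>40).sum())
```

```text
side [0.6482 0.1434] 0.1 1.1
top near rim [[0.5961 0.2181 0.085 ]
 [0.602  0.0667 0.085 ]]
far corners [[0.6981 0.2185]
 [0.6983 0.0685]] offset from tape centre [-0.0009 -0.0039]
top far [[0.696  0.2221]
 [0.7019 0.0706]] [-0.0029 -0.0002]
far -y bottom corner, side [[0.7051 0.0752 0.    ]]
diff right crate/meter/driver region 28 cup 0
```

Both far corners come out within about 4 mm of the tape centre line, against a limit of 34 mm. The robot is clear of everything, so I'm handing in.

```bash
python3 -c "
from cell import env
print(env.sign_off())"
```

```text
the job is handed in; nothing more can be done
None
```

The job is handed in, with no verdict reported; my last checks showed every condition met. It took about 25 s of the 72 s allowed.

- **Tipping:** I pinched each crate's right-hand end wall with the fingertips and swung it to about 60° about its left bottom edge. I held it about half a second and lowered it to where it stood, left crate first. I tipped them sideways because neither available camera (side or top) could see an underside facing away from the robot.
- **Stamp:** the ring with a cross showed clearly under the left crate. The right crate's underside showed only as a thin band, and it was bare.
- **Push:** I pushed the left crate with open fingers about 0.13 m away from the robot onto the tape, then backed the arm clear.

**Last checks:**
- **On the tape:** the two cameras put the stamped crate's far corners within 4 mm of the tape's centre line. They disagree by about 2° on the crate's yaw. Reading one bottom corner directly put it about 3 mm past the centre line, so all readings sit well inside the ±34 mm allowed.
- **Nothing else moved:** in the side view the right crate, multimeter, screwdriver and cup are essentially unchanged from the start.

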